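# Press home the stopper of the tall square bottle

### The arm

A 6-joint arm with a two-finger parallel gripper is mounted at the origin on the work surface. World frame = base frame: x ahead of the robot, y to its left, z up, the work surface at z = 0. Lengths are in m, angles in rad, forces in N, time in s.
With the tool pointing down it reaches from about 0.25 to 0.775 m from the base axis. Payload 4 kg.
Tool frame: the origin (TCP) lies midway between the tips of the shut fingers; the grasp point (between the pads) lies 19 mm behind it; y points along the fingers, x is the direction in which the jaws open and shut, and the axes are right-handed (so a half turn about y gives the same grasp; the last joint's range is limited). The gripper opens to 94 mm and grips with 3 to 60 N. Pads are 16 mm wide; open, the fingers measure 119 mm over their backs; the gripper's body (75 mm by 177 mm) begins 78 mm behind the grasp point.
Start: joints at [-1.266, 0.087, 1.371, -0, 1.684, -0.103], TCP at [0.218, -0.505, 0.206] pointing down, gripper open.
Joint ranges: [-3.1, 3.1], [-0.76, 2.03], [0.27, 2.55], [-1.08, 4.22], [0.17, 2.65], [-2.57, 2.57]. Speed limits (rad/s): [2.79, 2.79, 3.14, 3.14, 3.14, 3.14].

### API

Orientations are given as [roll, pitch, yaw] about the fixed x, y, z axes, in that order (R = Rz(yaw) Ry(pitch) Rx(roll)).
In Python, from bench import robot, snapshot, camera_info, ticket gives the robot as it stands.
- The arm moves only by the shell command python3 -m creep 'ROWS'. ROWS is JSON, a list of rows, each an object with "slide": the shift along the tool's x, y, z in mm, a list of three; "roll": the turn about the tool's y in degrees; "grip": the closure, from 0 (fully open) to 1 (shut). In form: [{"slide": [x, y, z], "roll": roll, "grip": grip}, ...]. A call has 1 to 20 rows; each row is the pose to reach, as a shift and turn from the pose commanded when the call began, along the tool's axes at that moment; what a row does not reach only later rows make up. A row lasts 1/12 s, in which the tool goes at most 41.7 mm and 7.16 degrees, less where a joint would pass 70% of its speed; a pose out of reach is approached as far as the arm can. A call with a gripper value outside its range is refused whole. The fingers move at their own pace and stop on an object; the grip force is fixed at half the most. Time passes only in rows, so rows that repeat a pose let the fingers close. It gives the time, the measured TCP pose, the force and the opening at its end, in the units of the state.
- robot.get_obs(): the state, without advancing time (a new reading comes with each control period).
- snapshot(name): name is "scene" or "top" or "wrist"; returns the picture (420x560x3 uint8, red, green, blue); there is no depth.
- camera_info(name): a dict with "fx", "fy", "cx", "cy" (pixels), "dist" ([k1, k2, p1, p2, k3] as OpenCV has them; the pictures are not rectified), "cam_to_world" (4x4, takes a point from camera to world coordinates). Camera axes: x right, y down, z forward; pixel columns grow to the right and rows downward; lengths in m; the calibration is good to about 2 mm. A picture is of the moment at which its call begins: read the wrist's pose just before it. camera_info takes no time and is no camera call; for the wrist camera it gives the pose at the moment of the call.
- ticket.close_job(): hands the job in, once; it reports no verdict.
The state is a dict: "time": time; "joint_positions": joint angles; "qvel": joint speeds; "joint_torque": joint torques, N m; "tool_pos": TCP position; "ee_rot": TCP orientation; "wrist_force": force on the tool from outside, world axes, zero at the start; "wrist_torque": the same for the moment, N m; "width": finger opening in m.
Only numpy, scipy, OpenCV 4.12 (cv2) and the standard library are available. Lean on these libraries where they do the work, as an engineer would, in place of code of your own. Each camera call takes 0.05 s, during which the arm holds its last target.

### The job

The tall square bottle is ready to go on the shelf: with the fingertips, gently press its raised wooden stopper straight down until it is fully home on the rim, then withdraw. Leave the bottle standing where it is, not lifted or tipped, and do not touch the tall round bottle, the two short bottles or the measuring cup; their stoppers stay as they are.

Things in the scene. Friction and masses are not known exactly. Their poses are not given: they have to be found in the camera images.
- tall_square: the tall square bottle, loose, green glass with a paper label, 80 x 80 mm square body (x and y along its sides) up to 128 mm, then a narrowing shoulder and a slim neck (37 mm across at the rim); its rim is 190 mm above its underside. Origin: centre of the underside; z up. About 0.4 to 0.8 kg with its stopper
- tall_square_top (a point): centre of the top face of the pale wooden stopper head of the tall square bottle (a disc 34 mm in diameter, 18 mm high, on the bottle's axis). At the start the head's underside stands 10 to 14 mm proud of the rim, so this point is 218 to 222 mm above the counter; fully home it would be at 208 mm
- tall_round: the tall round bottle, loose, green glass with a paper label, round body 80 mm in diameter up to 128 mm, then a narrowing shoulder and a slim neck (37 mm across at the rim); its rim is 190 mm above its underside. Origin: centre of the underside; z up. About 0.4 to 0.8 kg with its stopper
- tall_round_top (a point): centre of the top face of the pale wooden stopper head of the tall round bottle (a disc 34 mm in diameter, 18 mm high, on the bottle's axis). At the start the head's underside stands 10 to 14 mm proud of the rim, so this point is 218 to 222 mm above the counter; fully home it would be at 208 mm
- short_square: the short square bottle, loose, green glass with a paper label, 80 x 80 mm square body (x and y along its sides) up to 68 mm, then a narrowing shoulder and a slim neck (37 mm across at the rim); its rim is 130 mm above its underside. Origin: centre of the underside; z up. About 0.4 to 0.8 kg with its stopper
- short_square_top (a point): centre of the top face of the pale wooden stopper head of the short square bottle (a disc 34 mm in diameter, 18 mm high, on the bottle's axis). At the start the head's underside stands 10 to 14 mm proud of the rim, so this point is 158 to 162 mm above the counter; fully home it would be at 148 mm
- short_round: the short round bottle, loose, green glass with a paper label, round body 80 mm in diameter up to 68 mm, then a narrowing shoulder and a slim neck (37 mm across at the rim); its rim is 130 mm above its underside. Origin: centre of the underside; z up. About 0.4 to 0.8 kg with its stopper
- short_round_top (a point): centre of the top face of the pale wooden stopper head of the short round bottle (a disc 34 mm in diameter, 18 mm high, on the bottle's axis). At the start the head's underside stands 10 to 14 mm proud of the rim, so this point is 158 to 162 mm above the counter; fully home it would be at 148 mm
- tall_square_stopper (a joint): how far the tall square bottle's stopper has been pushed down, in m: 0 to 0.004 at the start, 0.014 when the head sits on the rim (hard stop). A tight push fit with no spring: it starts to slide at about 3.5 N, a little more at speed (8 N per m/s), and stays where it is left; once home the force rises steeply
- cup: small loose steel measuring cup, 52 mm across the rim, 55 mm high, standing on the counter; origin: centre of its underside
Not all that is in view belongs to the job. What is meant by the cup is not red, and is the smaller of those in its own colour.

How it is judged:
By the outcome, as a careful person would: the job done as asked, in the order asked, and still so for the second after the job is handed in, with the robot touching nothing.
It also fails if it takes over 32 s, if anything falls off the work surface, if the arm or the gripper's body presses on something with over 40 N, if the wrist force passes 120 N, or if a joint passes its speed limit or range.

## Working session

There is one attempt and no reset: what is moved stays moved. The work goes in short steps, Python scripts to look and compute and a shell command to move; the robot and the scene stay as the last step left them, time stands still between calls to the robot, and variables do not carry over. Pictures are saved under pics/ and viewed, and the job is handed in when it is done.

```bash
mkdir -p pics; ls; python3 - <<'E'
from bench import robot, snapshot, camera_info
import cv2,numpy as np
o=robot.get_obs()
print({k:np.round(v,4).tolist() for k,v in o.items()})
for n in ["scene","top"]:
    i=camera_info(n);print(n,{k:np.round(v,4).tolist() for k,v in i.items()})
    cv2.imwrite(f"pics/{n}0.png",snapshot(n)[:,:,::-1])
E
```

```text
pics
{'time': 0.0, 'joint_positions': [-1.2661, 0.0879, 1.3722, -0.0, 1.6836, -0.1031], 'qvel': [-0.0014, 0.0014, 0.0004, -0.0008, -0.0019, 0.0001], 'joint_torque': [0.0004, -34.0178, -30.2433, 0.0719, 0.033, -0.0002], 'tool_pos': [0.218, -0.5044, 0.2043], 'ee_rot': [-1.5706, 0.0022, -1.163], 'wrist_force': [0.8561, 0.273, 0.3794], 'wrist_torque': [0.0292, -0.0083, 0.0364], 'width': 0.0938}
scene {'fx': 448.4717, 'fy': 448.4717, 'cx': 273.5615, 'cy': 202.9672, 'dist': [-0.0979, 0.0, 0.0, 0.0, 0.0], 'cam_to_world': [[0.568, 0.6559, -0.4972, 1.0445], [0.823, -0.4451, 0.3529, -0.299], [0.0101, -0.6097, -0.7926, 0.876], [0.0, 0.0, 0.0, 1.0]]}
top {'fx': 477.3703, 'fy': 477.3703, 'cx': 286.4184, 'cy': 206.8365, 'dist': [0.0355, 0.0, 0.0, 0.0, 0.0], 'cam_to_world': [[-0.0206, -0.9841, 0.1762, 0.3637], [-0.9997, 0.0229, 0.0114, 0.0029], [-0.0152, -0.1759, -0.9843, 1.3816], [0.0, 0.0, 0.0, 1.0]]}
```

View pics/scene0.png

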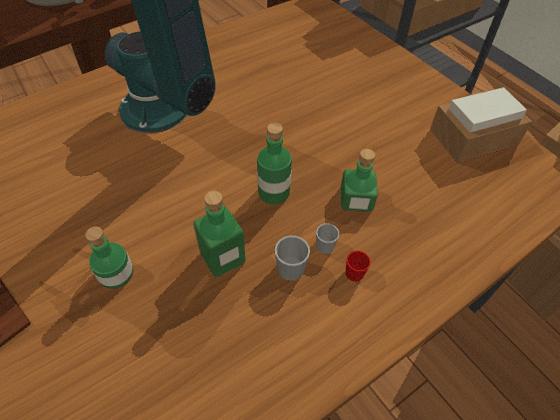

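View pics/top0.png

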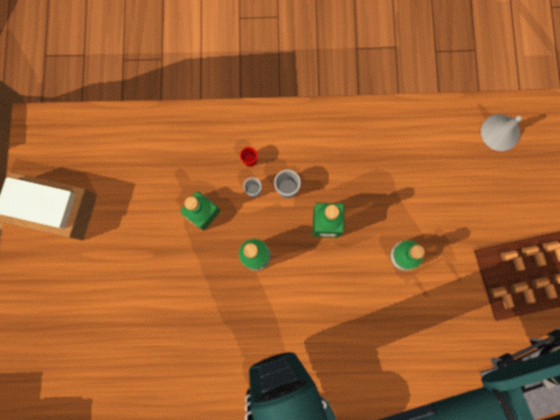

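The scene view shows the tall square bottle at about (220,235) with its stopper at (214,200). In the top view its stopper is at about (332,212). The other stoppers are in scene/top at: tall round (275,131)/(251,251), short square (366,157)/(192,203), short round (95,236)/(417,252). I'll enlarge the target next.

```bash
python3 - <<'E'
import cv2,numpy as np
a=cv2.imread("pics/scene0.png")[180:290,180:260]
b=cv2.imread("pics/top0.png")[190:250,300:360]
a=cv2.resize(a,None,fx=5,fy=5,interpolation=cv2.INTER_CUBIC)
b=cv2.resize(b,None,fx=6,fy=6,interpolation=cv2.INTER_CUBIC)
c=np.zeros((550,770,3),np.uint8);c[:550,:400]=a;c[:360,405:765]=b
cv2.imwrite("pics/crop0.png",c)
E
```

```text
(no output)
```

View pics/crop0.png

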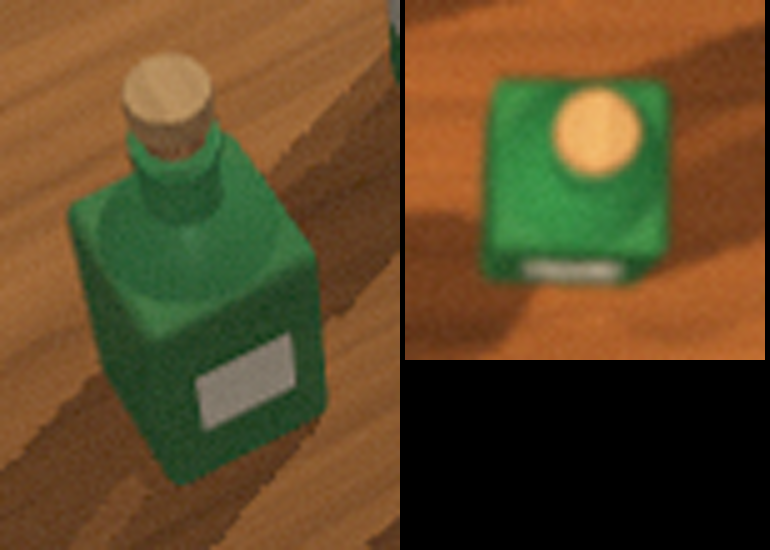

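In the crop, the top-face centre of the target stopper is at scene px (213.1,197.6) and top px (331.6,211.5). I'll triangulate these, and the other stoppers roughly.

```bash
cat >h.py <<'E'
from bench import robot, snapshot, camera_info
import cv2,numpy as np
def ray(i,uv):
    K=np.array([[i['fx'],0,i['cx']],[0,i['fy'],i['cy']],[0,0,1]])
    p=cv2.undistortPoints(np.array([[uv]],float),K,np.array(i['dist']))[0,0]
    T=np.array(i['cam_to_world']);d=T[:3,:3]@[p[0],p[1],1];return T[:3,3],d/np.linalg.norm(d)
def onz(i,uv,z):
    o,d=ray(i,uv);return o+d*(z-o[2])/d[2]
def tri(rs):
    A=sum(np.eye(3)-np.outer(d,d) for o,d in rs);b=sum((np.eye(3)-np.outer(d,d))@o for o,d in rs)
    return np.linalg.solve(A,b)
def proj(i,P):
    K=np.array([[i['fx'],0,i['cx']],[0,i['fy'],i['cy']],[0,0,1]])
    T=np.linalg.inv(np.array(i['cam_to_world']))
    return cv2.projectPoints(np.array(P,float).reshape(-1,1,3),cv2.Rodrigues(T[:3,:3])[0],T[:3,3],K,np.array(i['dist']))[0][:,0]
E
python3 - <<'E'
from h import *
np.set_printoptions(precision=4,suppress=True)
s,t=camera_info("scene"),camera_info("top")
for n,a,b,z in [("ts",(213.1,197.6),(331.6,211.5),.22),("tr",(275,129),(251,250),.22),("ss",(367,155),(191.5,202),.16),("sr",(95,234),(417,252),.16)]:
    print(n,tri([ray(s,a),ray(t,b)]),onz(s,a,z),onz(t,b,z))
o=robot.get_obs()
from scipy.spatial.transform import Rotation as R
print(R.from_euler('xyz',o['ee_rot']).as_matrix(),o['tool_pos'])
E
```

```text
ts [ 0.558  -0.0937  0.2189] [ 0.5593 -0.0929  0.22  ] [ 0.5573 -0.0948  0.22  ]
tr [0.4684 0.1073 0.2172] [0.4718 0.108  0.22  ] [0.4669 0.1047 0.22  ]
ss [0.6014 0.2651 0.1611] [0.6012 0.2672 0.16  ] [0.6009 0.2643 0.16  ]
sr [ 0.459  -0.311   0.1554] [ 0.4637 -0.3089  0.16  ] [ 0.4581 -0.3121  0.16  ]
[[ 0.3966 -0.0006  0.918 ]
 [-0.918   0.0019  0.3966]
 [-0.002  -1.      0.0002]] [ 0.218  -0.5044  0.2044]
```

```bash
python3 -m creep '[{"slide":[0,-40,0],"roll":0,"grip":1},{"slide":[0,-80,0],"roll":0,"grip":1},{"slide":[0,-115,0],"roll":0,"grip":1},{"slide":[0,-115,0],"roll":0,"grip":1},{"slide":[-15,-115,30],"roll":0,"grip":1},{"slide":[-30,-115,60],"roll":0,"grip":1},{"slide":[-47,-115,93],"roll":0,"grip":1},{"slide":[-64,-115,126],"roll":0,"grip":1},{"slide":[-81,-115,159],"roll":0,"grip":1},{"slide":[-98,-115,192],"roll":0,"grip":1}]'
```

```text
time: 0.93
tool_pos: [0.3561, -0.3372, 0.3196]
ee_rot: [-1.571, 0.001, -1.164]
wrist_force: [0.4, -0.0, 0.3]
width: 0.0309
```

```bash
python3 -m creep '[{"slide":[-16,0,31],"roll":0,"grip":1},{"slide":[-32,0,62],"roll":0,"grip":1},{"slide":[-48,0,94],"roll":0,"grip":1},{"slide":[-64,0,126],"roll":0,"grip":1},{"slide":[-80,0,158],"roll":0,"grip":1},{"slide":[-96,0,190],"roll":0,"grip":1},{"slide":[-112,0,222],"roll":0,"grip":1},{"slide":[-128,0,254],"roll":0,"grip":1},{"slide":[-144,0,284],"roll":0,"grip":1},{"slide":[-144,0,284],"roll":0,"grip":1},{"slide":[-144,0,284],"roll":0,"grip":1},{"slide":[-144,0,284],"roll":0,"grip":1}]'
python3 - <<'E'
from h import *
o=robot.get_obs();print(o['tool_pos'],o['ee_rot'],o['wrist_force'],o['joint_positions'])
i=camera_info("wrist");w=snapshot("wrist");s=snapshot("scene");print(i)
np.save("wi.npy",i,allow_pickle=True)
cv2.imwrite("pics/w1.png",w[:,:,::-1]);cv2.imwrite("pics/s1.png",s[:,:,::-1])
print(proj(i,[[.558,-.094,.22]]))
E
```

```text
time: 1.93
tool_pos: [0.5588, -0.0942, 0.3196]
ee_rot: [-1.572, 0.0, -1.163]
wrist_force: [-0.3, 1.2, -0.6]
width: 0.0003
[ 0.55876242 -0.09419276  0.31962974] [-1.57245153e+00  4.51851450e-04 -1.16284322e+00] [-0.34345058  1.22915005 -0.58979631] [-2.66633182e-01  1.33465763e-01  1.09551587e+00 -7.23134200e-04
  1.91418580e+00  8.95966740e-01]
{'fx': 345.3495040843012, 'fy': 345.3495040843012, 'cx': 274.15873893340074, 'cy': 206.07765382338795, 'dist': array([0.0071044, 0.       , 0.       , 0.       , 0.       ]), 'cam_to_world': array([[ 3.96121530e-01, -8.81747309e-01, -2.56143353e-01,
         6.33460522e-01],
       [-9.18197991e-01, -3.80266586e-01, -1.10949412e-01,
        -6.18182576e-02],
       [ 4.26586671e-04,  2.79139763e-01, -9.60250390e-01,
         4.98259488e-01],
       [ 0.00000000e+00,  0.00000000e+00,  0.00000000e+00,
         1.00000000e+00]])}
[[273.60990448 207.38890278]]
```

View pics/w1.png

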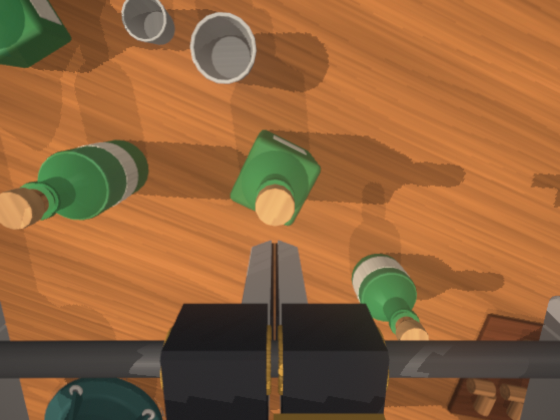

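View pics/s1.png

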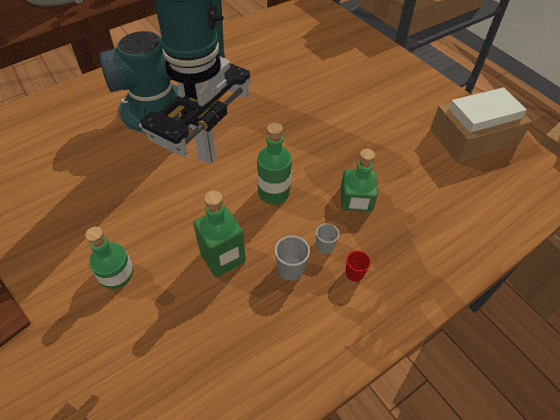

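The wrist view shows the stopper's top face centred at about (275,205), against a predicted (273.6,207.4). The scene view shows the shut fingertips at about (207,160), above the stopper. I'll check both numerically.

```bash
python3 - <<'E'
from h import *
w=camera_info("wrist");s=camera_info("scene");t=camera_info("top")
print(onz(w,(275,205),.22))
print(tri([ray(w,(275,205)),ray(s,(213.1,197.6)),ray(t,(331.6,211.5))]))
print(proj(s,[robot.get_obs()['tool_pos']]),proj(w,[robot.get_obs()['tool_pos']]))
c=cv2.imread("pics/w1.png")[120:280,200:350];cv2.imwrite("pics/c1.png",cv2.resize(c,None,fx=3.5,fy=3.5,interpolation=cv2.INTER_CUBIC))
E
```

```text
[ 0.5600381  -0.09516576  0.22      ]
[ 0.55873762 -0.09429637  0.21918392]
[[206.08778693 160.96864421]] [[274.2731345  256.44161371]]
```

View pics/c1.png

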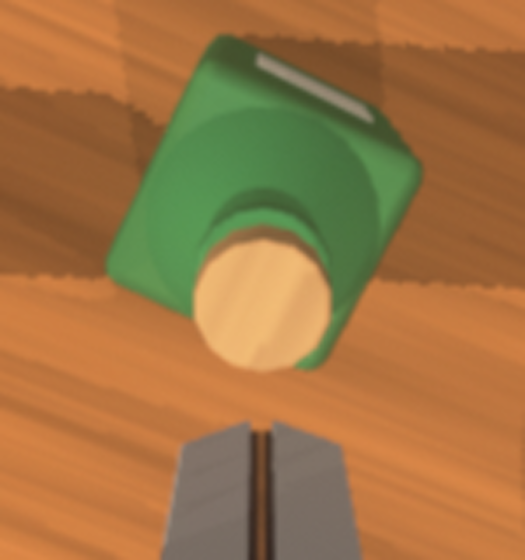

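The crop puts the stopper centre at px (274.7,207.3). The TCP is within 1 mm of its axis, so I'll go down to just above it.

```bash
python3 -m creep '[{"slide":[0,25,0],"roll":0,"grip":1},{"slide":[0,50,0],"roll":0,"grip":1},{"slide":[0,70,0],"roll":0,"grip":1},{"slide":[0,82,0],"roll":0,"grip":1},{"slide":[0,88,0],"roll":0,"grip":1},{"slide":[0,92,0],"roll":0,"grip":1},{"slide":[0,92,0],"roll":0,"grip":1},{"slide":[0,92,0],"roll":0,"grip":1},{"slide":[0,92,0],"roll":0,"grip":1}]'
python3 - <<'E'
from h import *
o=robot.get_obs();print(o['tool_pos'],o['wrist_force'])
w=snapshot("wrist");s=snapshot("scene")
a=cv2.resize(s[130:280,150:270],None,fx=3,fy=3,interpolation=2);b=cv2.resize(w[140:290,190:360],None,fx=2.4,fy=3,interpolation=2)
cv2.imwrite("pics/c2.png",np.hstack([a,b])[:,:,::-1])
E
```

```text
time: 2.78
tool_pos: [0.5598, -0.0943, 0.2301]
ee_rot: [-1.569, -0.002, -1.163]
wrist_force: [-0.1, -0.4, 0.0]
width: 0.0001
[ 0.55975363 -0.09425441  0.23012079] [-0.12039215 -0.36776241  0.03998272]
```

View pics/c2.png

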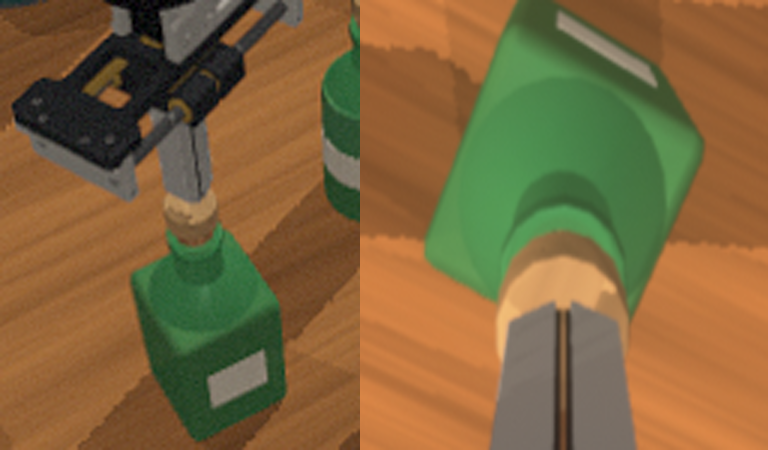

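The fingertips sit centred just above the stopper in both views. Now I'll press slowly.

```bash
python3 -m creep '[{"slide":[0,2,0],"roll":0,"grip":1},{"slide":[0,4,0],"roll":0,"grip":1},{"slide":[0,6,0],"roll":0,"grip":1},{"slide":[0,8,0],"roll":0,"grip":1},{"slide":[0,10,0],"roll":0,"grip":1},{"slide":[0,11,0],"roll":0,"grip":1},{"slide":[0,12,0],"roll":0,"grip":1},{"slide":[0,13,0],"roll":0,"grip":1},{"slide":[0,14,0],"roll":0,"grip":1},{"slide":[0,15,0],"roll":0,"grip":1},{"slide":[0,16,0],"roll":0,"grip":1}]'
```

```text
time: 3.8
tool_pos: [0.5591, -0.0939, 0.2126]
ee_rot: [-1.571, -0.0, -1.163]
wrist_force: [-0.1, 0.5, 3.6]
width: 0.0006
```

It is sliding at about 3.6 N. I'll approach the stop in short calls.

```bash
python3 -m creep '[{"slide":[0,0.8,0],"roll":0,"grip":1},{"slide":[0,1.6,0],"roll":0,"grip":1},{"slide":[0,2.4,0],"roll":0,"grip":1},{"slide":[0,3,0],"roll":0,"grip":1}]'; python3 -m creep '[{"slide":[0,0.5,0],"roll":0,"grip":1},{"slide":[0,1,0],"roll":0,"grip":1}]';
```

```text
time: 4.13
tool_pos: [0.5591, -0.0939, 0.2094]
ee_rot: [-1.571, -0.0, -1.163]
wrist_force: [-1.2, 1.3, 3.3]
width: 0.0005
time: 4.3
tool_pos: [0.5591, -0.094, 0.2084]
ee_rot: [-1.571, 0.0, -1.163]
wrist_force: [-0.9, 0.4, 3.2]
width: 0.0003
```

```bash
python3 -m creep '[{"slide":[0,0.5,0],"roll":0,"grip":1},{"slide":[0,0.5,0],"roll":0,"grip":1}]'
```

```text
time: 4.47
tool_pos: [0.5591, -0.0939, 0.2083]
ee_rot: [-1.571, -0.0, -1.163]
wrist_force: [-1.3, 0.6, 3.7]
width: 0.0004
```

```bash
python3 -m creep '[{"slide":[0,0.5,0],"roll":0,"grip":1},{"slide":[0,0.5,0],"roll":0,"grip":1}]'
```

```text
time: 4.63
tool_pos: [0.5592, -0.094, 0.2083]
ee_rot: [-1.57, -0.001, -1.163]
wrist_force: [-1.4, 0.3, 5.8]
width: 0.0007
```

```bash
python3 -m creep '[{"slide":[0,0.5,0],"roll":0,"grip":1},{"slide":[0,0.5,0],"roll":0,"grip":1},{"slide":[0,0.5,0],"roll":0,"grip":1}]'
```

```text
time: 4.88
tool_pos: [0.5593, -0.094, 0.2083]
ee_rot: [-1.57, -0.001, -1.163]
wrist_force: [-1.4, 0.4, 7.6]
width: 0.0004
```

The tip has stayed at 0.2083 while the force rose to 7.6 N, twice the sliding force. The stopper is home, so I'll withdraw straight up.

```bash
python3 -m creep '[{"slide":[0,-2,0],"roll":0,"grip":1},{"slide":[0,-5,0],"roll":0,"grip":1},{"slide":[0,-10,0],"roll":0,"grip":1},{"slide":[0,-25,0],"roll":0,"grip":1},{"slide":[0,-50,0],"roll":0,"grip":1},{"slide":[0,-80,0],"roll":0,"grip":1},{"slide":[0,-110,0],"roll":0,"grip":1},{"slide":[0,-115,0],"roll":0,"grip":1},{"slide":[0,-115,0],"roll":0,"grip":1},{"slide":[0,-115,0],"roll":0,"grip":1}]'
python3 - <<'E'
from h import *
o=robot.get_obs();print(o['tool_pos'],o['wrist_force'])
w=snapshot("wrist");s=snapshot("scene")
cv2.imwrite("pics/s3.png",s[:,:,::-1])
s0=cv2.imread("pics/scene0.png")[:,:,::-1]
f=lambda m:cv2.resize(m[180:290,180:260],None,fx=3.2,fy=4,interpolation=2)
b=cv2.resize(w[140:250,210:310],None,fx=2.6,fy=4,interpolation=2)
cv2.imwrite("pics/c3.png",np.hstack([f(s0),f(s),b])[:,:,::-1])
E
```

```text
time: 5.72
tool_pos: [0.5591, -0.094, 0.321]
ee_rot: [-1.572, 0.0, -1.163]
wrist_force: [-0.2, 0.4, -1.7]
width: 0.0005
[ 0.55912305 -0.09404987  0.32095732] [-0.2223091   0.36275    -1.71825512]
```

View pics/c3.png

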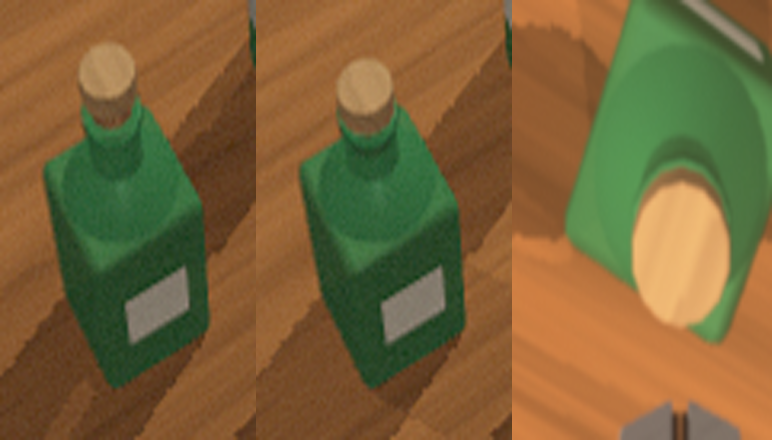

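View pics/s3.png

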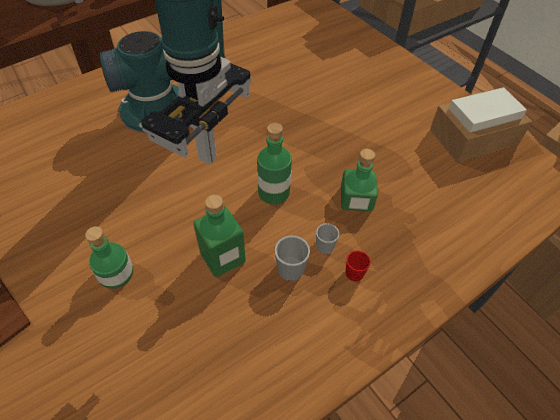

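The stopper now sits on the rim with no gap. Its head has dropped about 4 px in the scene view, to roughly (214,201). The bottle and everything else are unmoved, so I'll hand in.

```bash
python3 -c "
from bench import ticket
print(ticket.close_job())"
```

```text
the job is handed in; nothing more can be done
None
```

The tall square bottle's stopper is pressed fully home and the job is handed in, at about 5.8 s of the 32 s allowed.

- **Press:** I shut the fingers, centred them within about 1 mm of the stopper's axis and pressed straight down. It slid at about 3.5 N. The tip then stopped at a measured 0.2083 m (0.208 m expected) while the force rose to 7.6 N, which shows the stopper was on the rim. I then withdrew straight up.
- **Last checks:** The pictures taken after withdrawing show the stopper head on the rim with no gap. The bottle stands where it was, and the other bottles and the cups look unmoved. The fingertips are about 0.11 m clear of the stopper. The force reading with nothing touching was -1.7 N vertically right after the retreat, which I put down to noise or the arm still settling. No check failed or disagreed.

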